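Turn the suction pump's flywheel over its compression point

ROBOT

A 7-joint arm with a two-finger parallel gripper is mounted at the origin on a cart in front of the work surface, level with it; the furniture and walls round the work are solid. World frame = base frame: x ahead of the robot, y to its left, z up, the work surface at z = 0. Lengths are in m, angles in rad, forces in N, time in s.
With the tool pointing down it reaches from about 0.425 to 0.825 m from the base axis. Payload 3.6 kg.
Tool frame: the origin (TCP) lies on the centre line of the jaws, within the pads' length; the fingertips stand 11 mm ahead of it and the grasp point (between the pads) lies 8 mm behind it; z points along the fingers, y is the direction in which the jaws open and shut (so a half turn about z gives the same grasp; the last joint's range is limited). The gripper opens to 85 mm and grips with 20 to 120 N. Pads are 22 mm wide; open, the fingers measure 114 mm over their backs; the gripper's body (76 mm by 85 mm) begins 54 mm behind the grasp point. The pads swing forward as they close: fully open they stand 13 mm farther back than shut.
Start: joints at [-1.29, 0.615, -0.013, 1.423, 0.008, 1.103, -0.04], TCP at [0.196, 0.62, 0.242] pointing down, gripper open.
Joint ranges: [-3.12, 3.12], [-0.3, 2.06], [-1.34, 1.32], [0.26, 2.42], [-1.36, 4.5], [0.01, 1.98], [-2.84, 2.84]. Speed limits (rad/s): [2.79, 2.79, 3.14, 3.14, 3.14, 3.14, 3.14].

INTERFACE

Orientations are given as a unit quaternion [x, y, z, w].
In Python, from rig import arm gives the robot as it stands.
- The arm moves only by the shell command python3 -m pendant 'ROWS' [OPENING] [FORCE]. ROWS is JSON, a list of rows, each an object of numbers: "dx", "dy", "dz": the shift along the world's x, y, z in cm; "roll": the turn about the world's z in rad. A call has 1 to 12 rows; each row is the pose to reach, as a shift and turn from the pose measured when the call began; what a row does not reach only later rows make up. A row lasts 1/8 s, in which the tool goes at most 62.5 mm and 10.7 degrees, less where a joint would pass 70% of its speed; a pose out of reach is approached as far as the arm can. A call with a gripper value outside its range is refused whole. OPENING is the finger opening in cm, from 0 to 8.54, set as the call begins (- or left out, the last holds). The fingers move at their own pace and stop on an object; FORCE is the grip in N (left out, the last holds). Time passes only in rows, so rows that repeat a pose let the fingers close. It gives the time, the measured TCP pose, the force and the opening at its end, in the units of the state.
- arm.state(): the state, without advancing time (a new reading comes with each control period).
- arm.get_image(name): name is "scene" or "top" or "wrist"; returns the picture (480x640x3 uint8, red, green, blue); there is no depth.
- arm.calibration(name): a dict with "vfov" (degrees; the focal length in pixels is half the picture's height over the tangent of half this angle, whatever the lens; pixels are square), "cx", "cy" (the principal point, pixels), "view" (4x4, takes a point from world to camera coordinates). Camera axes: x right, y down, z forward; pixel columns grow to the right and rows downward; lengths in m; the calibration is good to about 2 mm. A picture is of the moment at which its call begins: read the wrist's pose just before it. calibration takes no time and is no camera call; for the wrist camera it gives the pose at the moment of the call.
- arm.job_done(): hands the job in, once; it reports no verdict.
The state is a dict: "clock": time; "joints": joint angles; "qd": joint speeds; "effort": joint torques, N m; "ee_pos": TCP position; "eef_rot": TCP orientation; "force": force on the tool from outside, world axes, zero at the start; "torque": the same for the moment, N m; "grip_width": finger opening in m.
Only numpy, scipy, OpenCV 4.12 (cv2) and the standard library are available. Lean on these libraries where they do the work, as an engineer would, in place of code of your own. Each camera call takes 0.05 s, during which the arm holds its last target. There are 200 camera calls.

TASK

Two small bench suction pumps stand on the table, each with a flywheel lying flat on top. On the pump with the larger flywheel, turn the wheel clockwise (seen from above) by its upright handle, through the stiff compression point, and stop just past it with the handle abreast of the flat dark tab beside the rim, then let go. Do not run far beyond the tab, and leave the smaller pump's wheel as it is.

Things in the scene. Friction and masses are not known exactly. Their poses are not given: they have to be found in the camera images.
- pump: Larger pump, fixed: grey base 130 x 110 mm, finned aluminium cylinder reaching 104 mm out along body +x. Origin: on the table under the wheel's upright axle, z up. Steel flywheel 128 mm across, rim top 72 mm above the table. Dark steel tab: flat arc 69 to 89 mm from the axle, top 68 mm above the table, spanning the 25 degrees clockwise from body +x (toward -y).
- pump_wheel (a joint): Flywheel angle q, rad, growing clockwise seen from above; handle at body (49 sin q, 49 cos q) mm. Starts near 0 (handle on body +y); 1.57: in line with the cylinder; tab spans 1.57 to 2.0; stops at -0.6 and 3.6. Force at the handle: 3 N at the start, peak 6 N near 0.8, 3 N at 1.57, under 3 N beyond. Let go within 0.4 of 1.57 it stays; let go short of that it springs back, beyond it springs on.
- pump_handle (a point): Larger pump's handle: upright round black grip 18 mm across, 46 mm tall (76 to 122 mm above the table), 49 mm from the axle; it spins freely on its own axis, so it can be held without turning the gripper. The point is on its axis, half-way up (99 mm above the table).
- small_pump_handle (a point): Centre of the smaller pump's handle (not to be moved): upright black grip 12 mm across, 36 mm tall (53 to 89 mm above the table), 33 mm from its axle. That flywheel is 87 mm across and has no tab.

How it is judged:
At the end, for the whole second after the job is handed in: The larger pump's flywheel is at rest with its handle past the cylinder line and abreast of the tab: 1.59 to 2.01 rad, that is 1 to 25 degrees clockwise of the cylinder line (value of joint pump_wheel between 1.59 and 2.01 rad and velocity of joint pump_wheel between -0.05 and 0.05 rad/s); the robot touches nothing.
It fails at once if the larger flywheel is run far beyond the tab (past 2.3 rad, 42 degrees past the cylinder line) (value of joint pump_wheel above 2.3 rad).
It fails at once if the smaller pump's wheel is turned (its handle moves more than 15 mm) (distance of small_pump_handle from where it was at the start of the episode above 0.015 m).
It also fails if it takes over 29 s, if anything falls off the work surface, if the arm or the gripper's body presses on something with over 40 N, if the wrist force passes 120 N, or if a joint passes its speed limit or range.

## Working session

There is one attempt and no reset: what is moved stays moved. The work goes in short steps, Python scripts to look and compute and a shell command to move; the robot and the scene stay as the last step left them, time stands still between calls to the robot, and variables do not carry over. Pictures are saved under pics/ and viewed, about 8 in all and at most 12, crops included, and the job is handed in when it is done.

```bash
mkdir -p pics; cat > h.py <<'E'
import numpy as np, cv2
from rig import arm
def snap(n,f):
    c=arm.calibration(n); im=arm.get_image(n); cv2.imwrite('pics/'+f,im[:,:,::-1]); return im,c
def cast(c,u,v,z):
    f=240/np.tan(np.radians(c['vfov'])/2); V=np.array(c['view']); R=V[:3,:3]; o=-R.T@V[:3,3]
    d=R.T@np.array([(u-c['cx'])/f,(v-c['cy'])/f,1]); return o+d*(z-o[2])/d[2]
def proj(c,p):
    f=240/np.tan(np.radians(c['vfov'])/2); V=np.array(c['view']); q=V[:3,:3]@np.array(p)+V[:3,3]
    return q[:2]/q[2]*f+[c['cx'],c['cy']]
E
python3 - <<'E'
from h import *
s=arm.state();print(s)
for n in('top','scene'):
    im,c=snap(n,n+'1.png');print(n,c)
E
```

```text
{'clock': 0.0, 'joints': array([-1.29046229,  0.61591931, -0.01262642,  1.42496725,  0.00809489,
        1.10343908, -0.04040365]), 'qd': array([ 4.00192291e-04,  1.03784906e-03, -1.55616607e-03,  4.76371463e-05,
       -2.37587807e-03, -4.55470213e-04, -2.15839188e-03]), 'effort': array([-3.31459469e-04, -4.69212663e+01,  2.59129414e-01, -1.71028483e+01,
        9.89414257e-03,  9.74292518e-03,  1.00115619e-05]), 'ee_pos': array([0.19607773, 0.618903  , 0.24111541]), 'eef_rot': array([ 1.52781540e-01,  9.88259076e-01, -1.32804030e-03, -1.89571286e-04]), 'force': array([ 0.16840587, -0.093269  , -0.04743151]), 'torque': array([-0.02877775, -0.00646707,  0.00044562]), 'grip_width': 0.08558259057168642}
top {'vfov': 50.984210969238404, 'cx': 307.35917466850157, 'cy': 243.7474059740147, 'view': array([[-0.00405441, -0.99995039,  0.00909831,  0.14517453],
       [-0.99076829,  0.00278395, -0.13553759,  0.46340565],
       [ 0.13550554, -0.00956384, -0.99073043,  0.89966302],
       [ 0.        ,  0.        ,  0.        ,  1.        ]])}
scene {'vfov': 48.99395390547637, 'cx': 312.38781656806424, 'cy': 248.18373121611722, 'view': array([[ 0.77339271, -0.63373013,  0.01580649, -0.25235516],
       [-0.48168978, -0.60368965, -0.63524308,  0.3640842 ],
       [ 0.41211489,  0.48367854, -0.7721505 ,  0.67609129],
       [ 0.        ,  0.        ,  0.        ,  1.        ]])}
```

View pics/top1.png

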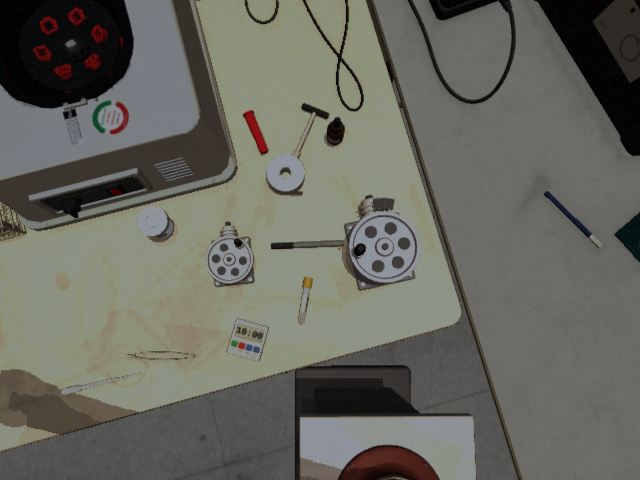

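View pics/scene1.png

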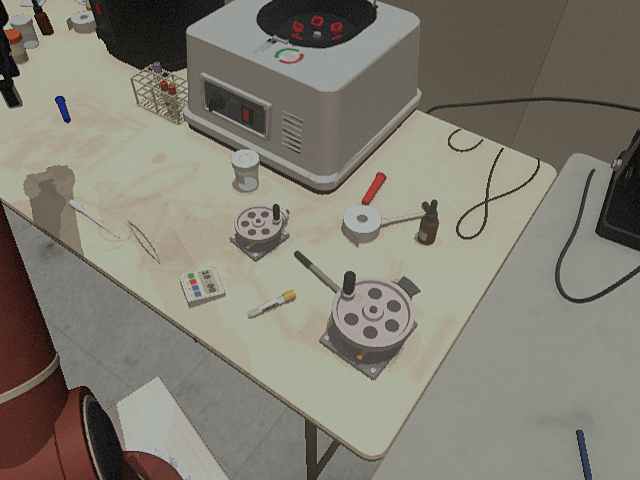

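The top view shows the large wheel's hub near (384,248), its handle near (360,250), the cylinder near (368,203) and the tab near (383,204). The small pump is at (231,260). In the scene view the handle is near (349,283) and the tab near (409,287).

```bash
python3 - <<'E'
from h import *
im=cv2.imread('pics/top1.png'); c=arm.calibration('top')
cr=cv2.resize(im[185:300,325:440],None,fx=5,fy=5,interpolation=cv2.INTER_CUBIC); cv2.imwrite('pics/c1.png',cr)
for n,u,v,z in [('hub',385,247,.075),('handle',359,250,.122),('tab',383,204,.068),('cyl',368,205,.05),('small hub',232,260,.05),('small handle',239,243,.089)]: print(n,cast(c,u,v,z).round(4))
im=cv2.imread('pics/scene1.png'); c=arm.calibration('scene')
for n,u,v,z in [('hub',373,310,.075),('handle',349,277,.122),('tab',409,287,.068)]: print(n,cast(c,u,v,z).round(4))
E
```

```text
hub [0.4517 0.0073 0.075 ]
handle [0.4407 0.0585 0.122 ]
tab [0.5305 0.0078 0.068 ]
cyl [0.5326 0.0324 0.05  ]
small hub [0.4321 0.2795 0.05  ]
small handle [0.4576 0.2624 0.089 ]
hub [0.451  0.0074 0.075 ]
handle [0.4384 0.0534 0.122 ]
tab [0.5299 0.0056 0.068 ]
```

View pics/c1.png

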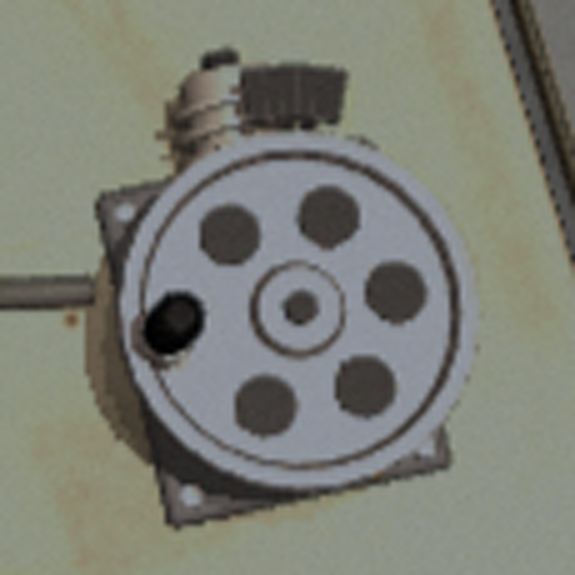

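```bash
python3 -m pendant '[{"dx":4,"dy":-4,"roll":-0.15},{"dx":8,"dy":-9,"roll":-0.31},{"dx":11,"dy":-14,"roll":-0.47},{"dx":14,"dy":-19,"roll":-0.63},{"dx":17,"dy":-24,"roll":-0.79},{"dx":19,"dy":-29,"roll":-0.95},{"dx":21,"dy":-34,"roll":-1.11},{"dx":23,"dy":-39,"roll":-1.27},{"dx":24,"dy":-44,"roll":-1.43},{"dx":25,"dy":-49,"roll":-1.59},{"dx":25,"dy":-53,"roll":-1.75},{"dx":25,"dy":-56,"roll":-1.87}]' 4.5 40
python3 -m pendant '[{},{},{}]'
python3 - <<'E'
from h import *
im,c=snap('wrist','w1.png'); s=arm.state(); print(s['ee_pos'],s['eef_rot'],s['joints'],s['grip_width'])
print(proj(c,[.4435,.0563,.122]),proj(c,[.452,.0075,.075]))
E
```

```text
[0.19615686 0.6191113  0.24138518] [ 1.52774650e-01  9.88260546e-01 -9.92217360e-04 -1.21334033e-04] [-1.29048101  0.615728   -0.01258454  1.42452802  0.00813014  1.1033865
 -0.04038682] 0.08571110204784778
[-73.36805725 565.36711095] [-60.35909138 532.61276512]validation failed for argument at $[0]...
validation failed for argument at $[0]...
```

View pics/w1.png

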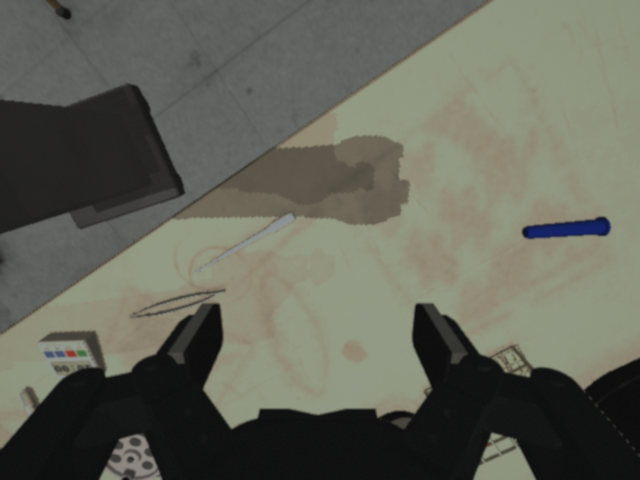

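The arm has not moved, so this wrist view only shows the start area. Both calls were refused, probably because every row needs all four keys.

```bash
python3 -m pendant '[{"dx":4,"dy":-4,"dz":0,"roll":-0.15},{"dx":8,"dy":-9,"dz":0,"roll":-0.31},{"dx":11,"dy":-14,"dz":0,"roll":-0.47},{"dx":14,"dy":-19,"dz":0,"roll":-0.63},{"dx":17,"dy":-24,"dz":0,"roll":-0.79},{"dx":19,"dy":-29,"dz":0,"roll":-0.95},{"dx":21,"dy":-34,"dz":0,"roll":-1.11},{"dx":23,"dy":-39,"dz":0,"roll":-1.27},{"dx":24,"dy":-44,"dz":0,"roll":-1.43},{"dx":25,"dy":-49,"dz":0,"roll":-1.59},{"dx":25,"dy":-53,"dz":0,"roll":-1.75},{"dx":25,"dy":-56,"dz":0,"roll":-1.87}]' 4.5 40 &&
python3 -m pendant '[{"dx":0,"dy":0,"dz":0,"roll":0},{"dx":0,"dy":0,"dz":0,"roll":0}]'
python3 - <<'E'
from h import *
im,c=snap('wrist','w2.png'); s=arm.state(); print(s['ee_pos'],s['eef_rot'],s['joints'],s['grip_width'])
print(proj(c,[.4435,.0563,.122]),proj(c,[.452,.0075,.075]))
E
```

```text
clock: 1.65
ee_pos: [0.4458, 0.0571, 0.2414]
eef_rot: [0.887, 0.461, -0.001, -0.001]
force: [-0.1, -0.5, 0.4]
grip_width: 0.045
clock: 1.9
ee_pos: [0.4458, 0.0581, 0.2413]
eef_rot: [0.887, 0.462, -0.001, -0.001]
force: [0.1, -0.7, -0.1]
grip_width: 0.0448
[0.44581785 0.05854317 0.24121683] [ 8.86571857e-01  4.62588946e-01 -5.86907389e-04 -1.21019409e-03] [-0.5974951   0.34698293  0.5662167   1.98458963 -0.24174374  0.87744292
 -0.51100812] 0.04495787592611713
[316.63144186 241.00167314] [352.97203839 260.4526773 ]
```

View pics/w2.png

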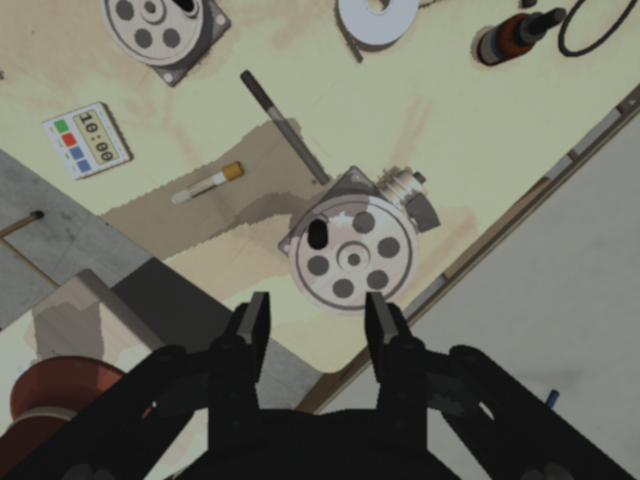

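The wrist view puts the hub at (353,260), which matches its predicted pixel. The handle is at (317,234). Next I'll refine the handle and the yaw.

```bash
python3 - <<'E'
from h import *
im=cv2.imread('pics/w2.png'); c=arm.calibration('wrist')
m=(im.max(2)<45).astype('uint8'); n,l,st,ce=cv2.connectedComponentsWithStats(m)
for i in range(1,n):
    if st[i,4]>30 and 280<ce[i][0]<440 and 160<ce[i][1]<290: print(st[i],ce[i])
for p in ([.4435,.0563,.122],[.4435,.0563,.076]): print(proj(c,p))
V=np.array(c['view']);print(-V[:3,:3].T@V[:3,3])
m2=cv2.inRange(im,(20,20,20),(90,90,90))
n,l,st,ce=cv2.connectedComponentsWithStats(m2[180:240,405:450])
for i in range(1,n):
    if st[i,4]>60:
        y,x=np.where(l==i); P=np.array([cast(c,a+405,b+180,.068) for a,b in zip(x,y)])-[.452,.0075,.068]
        r=np.hypot(P[:,0],P[:,1]);k=(r>.066)&(r<.092);print(st[i],np.percentile(np.degrees(np.arctan2(P[k,1],P[k,0])),[1,50,99]),r.min(),r.max())
E
python3 -c "
import cv2;i=cv2.imread('pics/w2.png')[160:330,270:450];cv2.imwrite('pics/c2.png',cv2.resize(i,None,fx=4,fy=3.5,dst=None) if 0 else cv2.resize(i,None,fx=3.5,fy=3.5))"
```

```text
[308 220  19  29 459] [317.38126362 234.10021786]
[316.92189838 241.48984769]
[317.09369204 226.06896672]
[0.49144322 0.12349973 0.37308519]
[  0  13  35  39 775] [-11.6976641    1.49184239  14.00536748] 0.06767496661889268 0.08888468689631976
```

View pics/c2.png

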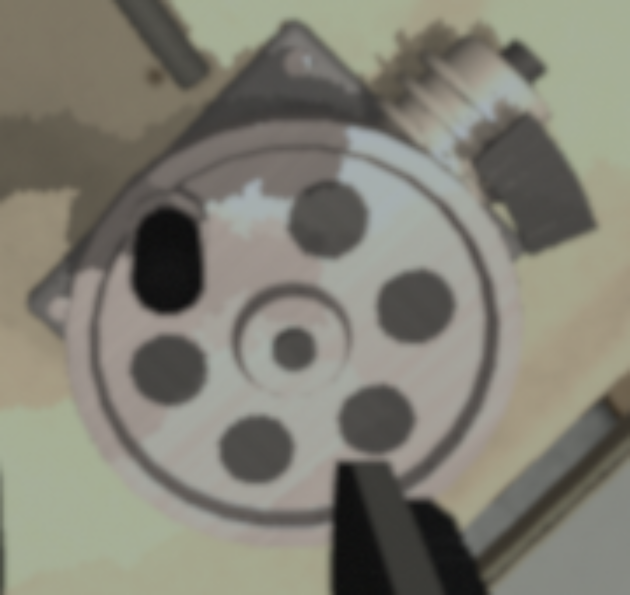

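```bash
python3 -m pendant '[{"dx":-0.2,"dy":-0.2,"dz":-2,"roll":0},{"dx":-0.2,"dy":-0.2,"dz":-5,"roll":0},{"dx":-0.2,"dy":-0.2,"dz":-8,"roll":0},{"dx":-0.2,"dy":-0.2,"dz":-11,"roll":0},{"dx":-0.2,"dy":-0.2,"dz":-13,"roll":0},{"dx":-0.2,"dy":-0.2,"dz":-14.4,"roll":0},{"dx":-0.2,"dy":-0.2,"dz":-14.4,"roll":0},{"dx":-0.2,"dy":-0.2,"dz":-14.4,"roll":0}]' && python3 -m pendant '[{"dx":0,"dy":0,"dz":0,"roll":0},{"dx":0,"dy":0,"dz":0,"roll":0},{"dx":0,"dy":0,"dz":0,"roll":0},{"dx":0,"dy":0,"dz":0,"roll":0},{"dx":0,"dy":0,"dz":0,"roll":0},{"dx":0,"dy":0,"dz":0,"roll":0}]' 0 50
```

```text
clock: 2.95
ee_pos: [0.4443, 0.0568, 0.0977]
eef_rot: [0.886, 0.463, 0.0, -0.001]
force: [-0.1, 0.2, -0.0]
grip_width: 0.0448
clock: 3.7
ee_pos: [0.445, 0.057, 0.0985]
eef_rot: [0.886, 0.463, 0.001, -0.001]
force: [-0.2, 0.5, 6.5]
grip_width: 0.0164
```

```bash
python3 -m pendant '[{"dx":0.7,"dy":-0.05,"dz":0,"roll":0},{"dx":1.4,"dy":-0.1,"dz":0,"roll":0},{"dx":2.05,"dy":-0.25,"dz":0,"roll":0},{"dx":2.7,"dy":-0.45,"dz":0,"roll":0},{"dx":3.3,"dy":-0.8,"dz":0,"roll":0},{"dx":3.85,"dy":-1.2,"dz":0,"roll":0},{"dx":4.35,"dy":-1.65,"dz":0,"roll":0},{"dx":4.75,"dy":-2.2,"dz":0,"roll":0},{"dx":4.75,"dy":-2.2,"dz":0,"roll":0}]'
python3 - <<'E'
from h import *
p=arm.state()['ee_pos']-[.452,.0075,0];print(np.hypot(*p[:2]),np.degrees(np.arctan2(p[1],p[0])),p[2])
E
```

```text
clock: 4.82
ee_pos: [0.4938, 0.0372, 0.0987]
eef_rot: [0.886, 0.464, 0.003, -0.002]
force: [1.1, 5.0, 0.4]
grip_width: 0.0166
0.05128079487765611 35.45166741925513 0.09865106702899452
```

```bash
python3 -m pendant '[{"dx":0.15,"dy":-0.7,"dz":0,"roll":0},{"dx":0.4,"dy":-1.3,"dz":0,"roll":0},{"dx":0.6,"dy":-1.95,"dz":0,"roll":0},{"dx":0.7,"dy":-2.55,"dz":0,"roll":0},{"dx":0.7,"dy":-2.95,"dz":0,"roll":0},{"dx":0.7,"dy":-2.95,"dz":0,"roll":0},{"dx":0.7,"dy":-2.95,"dz":0,"roll":0}]'
python3 - <<'E'
from h import *
p=arm.state()['ee_pos']-[.452,.0075,0];print(np.hypot(*p[:2]),np.degrees(np.arctan2(p[1],p[0])),p[2])
im,c=snap('top','t2.png'); cv2.imwrite('pics/c3.png',cv2.resize(im[150:310,280:480,::-1],None,fx=3,fy=3))
E
```

```text
clock: 5.7
ee_pos: [0.5027, 0.0056, 0.0987]
eef_rot: [0.886, 0.463, 0.004, 0.001]
force: [5.9, -1.0, -5.5]
grip_width: 0.0165
0.0507069184807304 -2.147412462427002 0.09871449791267285
```

View pics/c3.png

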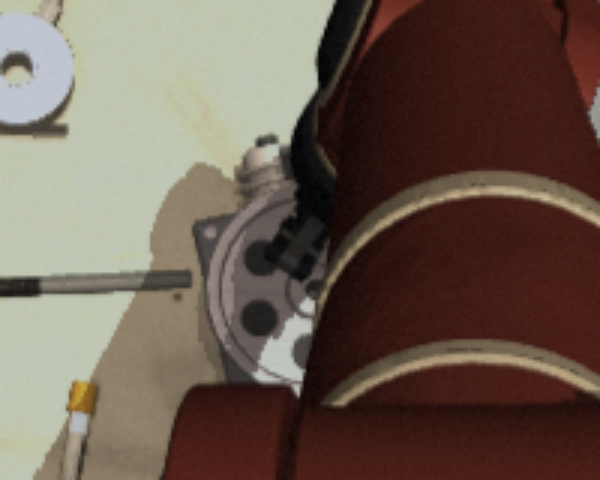

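The arm hides the handle here, but the TCP is on the arc at about -2°, near the middle of the tab. I'll release and rise straight up.

```bash
python3 -m pendant '[{"dx":0,"dy":0,"dz":0,"roll":0},{"dx":0,"dy":0,"dz":0,"roll":0},{"dx":0,"dy":0,"dz":0,"roll":0},{"dx":0,"dy":0,"dz":0,"roll":0}]' 4.5 && python3 -m pendant '[{"dx":0,"dy":0,"dz":1.5,"roll":0},{"dx":0,"dy":0,"dz":3,"roll":0},{"dx":0,"dy":0,"dz":6,"roll":0},{"dx":0,"dy":0,"dz":10,"roll":0},{"dx":0,"dy":0,"dz":14,"roll":0},{"dx":0,"dy":0,"dz":14,"roll":0},{"dx":0,"dy":0,"dz":14,"roll":0}]'
python3 - <<'E'
from h import *
im,c=snap('wrist','w3.png')
m=(im.max(2)<45).astype('uint8'); n,l,st,ce=cv2.connectedComponentsWithStats(m)
for i in range(1,n):
    if 150<st[i,4]<1500: print(st[i],ce[i],cast(c,*ce[i],.099)-[.452,.0075,0])
print(proj(c,[.501,.0075,.099]),proj(c,[.452,.0075,.075]))
E
```

```text
clock: 6.25
ee_pos: [0.5023, 0.0055, 0.0988]
eef_rot: [0.886, 0.463, 0.004, 0.001]
force: [-0.2, -0.2, -1.0]
grip_width: 0.0451
clock: 7.12
ee_pos: [0.5018, 0.0058, 0.239]
eef_rot: [0.886, 0.463, 0.004, 0.0]
force: [0.7, 0.5, -0.6]
grip_width: 0.045
[418   0  39  34 726] [434.54683196  15.04958678] [0.20995845 0.08150154 0.099     ]
[481   0  69  46 386] [507.63471503  25.81606218] [0.2498553  0.04570347 0.099     ]
[401  15  34  40 377] [415.79045093  39.54111406] [0.19141266 0.07576883 0.099     ]
[568  41  41  37 241] [586.58506224  59.10373444] [ 0.28866785 -0.00721996  0.099     ]
[166  60  30  35 155] [181.78709677  79.94193548] [0.03452203 0.15245767 0.099     ]
[593 129  47 131 695] [611.66043165 203.8705036 ] [ 0.26626712 -0.12351927  0.099     ]
[263 205  19  17 166] [272.1686747  212.92771084] [0.02839892 0.03290478 0.099     ]
[308 220  20  29 475] [317.59157895 233.90736842] [ 0.0492332 -0.0040843  0.099    ]
[232 222  19  18 184] [240.97826087 231.29891304] [-0.00321948  0.03535481  0.099     ]
[  0 353  68  22 168] [ 35.56547619 360.33928571] [-0.24936755  0.04766188  0.099     ]
[314.64358216 230.30479711] [272.47999338 251.75757586]
```

View pics/w3.png

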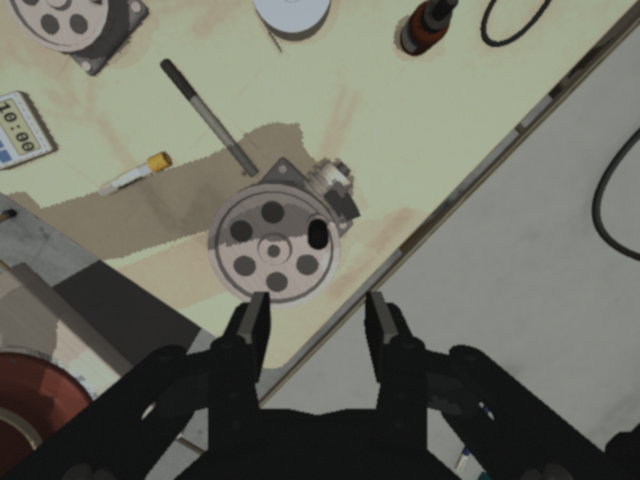

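After release the handle at (317,234) is beside the tab at (345,208), about 4° clockwise of world +x. The tab spans +14° to -12°. Next I'll wait half a second to check that it is at rest.

```bash
python3 -m pendant '[{"dx":0,"dy":0,"dz":0,"roll":0},{"dx":0,"dy":0,"dz":0,"roll":0},{"dx":0,"dy":0,"dz":0,"roll":0},{"dx":0,"dy":0,"dz":0,"roll":0}]'
python3 - <<'E'
from h import *
im,c=snap('wrist','w4.png')
m=(im.max(2)<45).astype('uint8'); n,l,st,ce=cv2.connectedComponentsWithStats(m)
for i in range(1,n):
    if 150<st[i,4]<1500 and abs(ce[i][0]-317)<20: print(ce[i],cast(c,*ce[i],.099)-[.452,.0075,0])
m2=cv2.inRange(im,(20,20,20),(90,90,90))
n,l,st,ce=cv2.connectedComponentsWithStats(m2[180:240,325:365])
for i in range(1,n):
    if st[i,4]>60:
        y,x=np.where(l==i); P=np.array([cast(c,a+325,b+180,.068) for a,b in zip(x,y)])-[.452,.0075,.068]
        r=np.hypot(P[:,0],P[:,1]);k=(r>.07)&(r<.088);print(st[i],np.percentile(np.degrees(np.arctan2(P[k,1],P[k,0])),[1,50,99]),r.min(),r.max())
E
```

```text
clock: 7.68
ee_pos: [0.5015, 0.0057, 0.2381]
eef_rot: [0.886, 0.463, 0.003, 0.0]
force: [-0.3, -1.1, -0.4]
grip_width: 0.0452
[317.98541667 233.70833333] [ 0.04915086 -0.00399942  0.099     ]
[  0   2  35  41 826] [-12.77585756   0.1608327   12.36251743] 0.06866226097041661 0.09554878391862744
```

```bash
python3 -c "
from rig import arm
print(arm.job_done())"
```

```text
the job is handed in; nothing more can be done
None
```

I gripped the larger pump's handle from above and turned the wheel clockwise through the compression point. I let go with the handle abreast of the tab, rose about 14 cm clear and handed the job in; no verdict came back.

- **Wheel position:** the last wrist image put the handle at about -4.7° and the tab from +12.4° to -12.8°, in world angles. That makes the wheel angle about 1.87 rad, within 1.59 to 2.01. I estimate the angle is good to about ±0.04 rad.
- **At rest:** two images about 0.6 s apart showed the handle at the same place to within 0.1 mm.
- **Contact and time:** the robot touches nothing, with about 1 N on the tool, and the clock stood at about 7.7 s.
- **Smaller pump:** the gripper passed well above it. I did not re-measure its handle afterwards.
- **Problems and disagreements:** my first two move calls were refused because their rows left out some keys, and nothing moved. My estimates of the pump's yaw ran from about 10° to 14°; even the extremes keep the wheel within the limits. The arm hid the handle in the top view during the turn, so the final check rests on the wrist camera.

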